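# Stand the sample case heavy end down

## Task

One of the two grey sample cases lies on the round blue mat. Lift that case by its orange handle, see which end hangs low, and stand it upright with this heavy end down in the middle of the small plywood riser, then let go. Leave the other case, on the round grey mat, where it lies.

Things in the scene. Friction and masses are not known exactly. Their poses are not given: they have to be found in the camera images.
- case_1: Closed grey sample case, black ends, steel swing handle with orange grip. 150 mm long (x), 60 wide (y), 44 thick (z), 0.35-0.55 kg. Origin at the box's centre: 22 mm up as it lies (z up), 75 mm above its foot when on end. A weight hidden in one end puts the balance point about 35 mm from the middle; it may be the +x or the -x end, nothing outside shows which.
- case_2: A second case, same look, sizes and handle as case_1; its heavy end, too, may be either. Either case may be the one on the blue mat. A lying case with its handle up is 145 mm high: carry the other well over it or round it.
- bail_1 (a joint): Handle of case_1, rad: a U pivoting on the box's y axis through its centre; 0 = grip straight over the box's +z face, + = grip leant to the box's +x end, stops at 50 degrees (0.87) each way, slight friction, near 0 at the start. Grip: bar 12 mm thick (box x), 72 wide (y), 36 tall, middle 105 mm from the pivot. Lifted with the grip level, the box tips to a stop, heavy end low.
- bail_2 (a joint): Handle of case_2, just as bail_1. On either case: once the lifted box hangs on its stop, leaning the held handle 40 degrees over towards the side of the hanging (heavy) end stands the box upright.
- blue_mat: Flat round blue mat, 190 mm across and 1 mm thick, fixed; origin at its centre on the table. The case whose centre lies within 30 mm of its centre is the one to stand up.
- riser: Square plywood board with a dark steel rim, 130 x 130 mm, 20 mm high, fixed, nothing on it; origin at the centre of its underside on the table, x and y along its edges, top 20 mm above the table.
Things that resemble listed ones, but are neither listed nor needed, are in the scene too. Leave any purple or turquoise look-alike of the case_2 alone.

How it is judged (in metres and radians):
At the end, for the whole second after the job is handed in: The case from the blue mat stands on end on the riser, heavy end down, upright within 10 degrees, its centre within 30 mm of the riser's centre (seen from above), let go and at rest; the other case lies where it was, within 20 mm (((horizontal distance between case_1 and riser below 0.03 m and height (world z) of case_1 between 0.085 and 0.105 m and angle between case_1's own x axis and vertical above 2.967 rad and linear speed of case_1 below 0.03 m/s and distance of case_2 from where it was at the start of the episode below 0.02 m and horizontal distance between case_2 and blue_mat above 0.12 m) or (horizontal distance between case_2 and riser below 0.03 m and height (world z) of case_2 between 0.085 and 0.105 m and angle between case_2's own x axis and vertical below 0.175 rad and linear speed of case_2 below 0.03 m/s and distance of case_1 from where it was at the start of the episode below 0.02 m and horizontal distance between case_1 and blue_mat above 0.12 m))); the robot touches nothing.
It fails at once if both cases are disturbed: the one left on the grey mat was moved by more than 20 mm as well (distance of each of case_1, case_2 from where it was at the start of the episode above 0.02 m).
It also fails if it takes over 48 s, if anything falls off the work surface, if the arm or the gripper's body presses on something with over 40 N, if the wrist force passes 120 N, or if a joint passes its speed limit or range.

## Robot

A 6-joint arm with a two-finger parallel gripper is mounted at the origin on the work surface. World frame = base frame: x ahead of the robot, y to its left, z up, the work surface at z = 0. Lengths are in m, angles in degrees, forces in N, time in s.
With the tool pointing down it reaches from about 0.4 to 0.825 m from the base axis. Payload 7 kg.
Tool frame: the origin (TCP) lies midway between the tips of the shut fingers; the grasp point (between the pads) lies 19 mm behind it; z points along the fingers, y is the direction in which the jaws open and shut (so a half turn about z gives the same grasp; the last joint's range is limited). The gripper opens to 88 mm and grips with 3 to 60 N. Pads are 19 mm wide; open, the fingers measure 130 mm over their backs; the gripper's body (78 mm by 193 mm) begins 47 mm behind the grasp point.
Start: joints at [16.507, 20.546, 0.682, 0, -70.136, -16.507], TCP at [0.675, -0, 0.227] pointing down, gripper open.
Joint ranges: [-176.03, 176.03], [-82.01, 121.73], [-58.28, 71.71], [-173.87, 95.51], [-174.79, -0.11], [-173.66, 173.66]. Speed limits (degrees/s): [136.94, 136.94, 172.46, 180, 180, 180].

## Interface

Orientations are given as a 3x3 rotation matrix whose columns are the frame's x, y, z axes.
In Python, from rig import robot gives the robot as it stands. Calls block until the motion is done:
- robot.goto(position, orientation): joint-space move of the TCP to a pose.
- robot.servo_line(position, ori=None, speed=0.15): straight line of the TCP; ori=None keeps the orientation; speed is the mean speed in m/s.
- robot.movej(angles): joint-space move.
- robot.move_gripper(opening): opening from 0.0 (shut) to 1.0 (fully open); the grip force is fixed at half the most; returns when the fingers have stopped.
- robot.dwell(seconds).
- robot.ik(position, orientation): joint angles nearest the present ones, or None.
- robot.grab_frame(name): name is "scene" or "side" or "wrist"; returns (picture, depth): 480x640x3 uint8, red, green, blue; 480x640 float32, m along the optical axis (not along the pixel's ray), 0 where there is no reading.
- robot.camera_info(name): a dict with "vfov" (degrees; the focal length in pixels is half the picture's height over the tangent of half this angle, whatever the lens; pixels are square), "cx", "cy" (the principal point, pixels), "view" (4x4, takes a point from world to camera coordinates); the wrist camera has in their place "T_tool_cam" (4x4, takes a point from camera to tool coordinates, whose origin is the TCP and whose axes are the flange's). Camera axes: x right, y down, z forward; pixel columns grow to the right and rows downward; lengths in m; the calibration is good to about 2 mm. A picture is of the moment at which its call begins: read the wrist's pose just before it. camera_info takes no time and is no camera call.
A pose or a line that the arm cannot do raises robot.Unreachable and nothing moves.
- robot.job_done(): hands the job in, once; it reports no verdict.
Readings, each from a call of its own:
- robot.read_t(): time.
- robot.read_qpos(): joint angles.
- robot.read_qvel(): joint speeds.
- robot.read_effort(): joint torques, N m.
- robot.read_position(): TCP position.
- robot.read_tcp_rot(): TCP orientation.
- robot.read_force(): force on the tool from outside, world axes, zero at the start.
- robot.read_ft_torque(): the same for the moment, N m.
- robot.read_grip_width(): opening from 0.0 (shut) to 1.0 (fully open).
Only numpy, scipy, OpenCV 4.12 (cv2) and the standard library are available. Lean on these libraries where they do the work, as an engineer would, in place of code of your own. Each camera call takes 0.05 s, during which the arm holds its last target.

## Working session

There is one attempt and no reset: what is moved stays moved. The work goes in short steps, each a Python script; the robot and the scene stay as the last script left them, time stands still between calls to the robot, and variables do not carry over. Pictures are saved under pics/ and viewed, and the job is handed in when it is done.

```bash
ls; mkdir -p pics; python3 - <<'E'
from rig import robot
import cv2,numpy as np
for n in ["scene","side","wrist"]:
    p,d=robot.grab_frame(n); cv2.imwrite(f"pics/a_{n}.png",p[:,:,::-1]); np.savez(f"a_{n}.npz",p=p,d=d)
    print(n,robot.camera_info(n),(d>0).mean())
print(robot.read_t(),robot.read_position(),robot.read_tcp_rot())
E
```

```text
pics
scene {'vfov': 47.141951766140664, 'cx': 318.04853168567547, 'cy': 238.71522216079742, 'view': array([[ 0.86615212,  0.49967366,  0.01033171, -0.35263651],
       [ 0.29725034, -0.49842547, -0.8143797 , -0.14449661],
       [-0.4017745 ,  0.7084478 , -0.58024044,  1.52741628],
       [ 0.        ,  0.        ,  0.        ,  1.        ]])} 0.9960416666666667
side {'vfov': 50.82722230241269, 'cx': 324.33847719508276, 'cy': 240.9374390081008, 'view': array([[ 0.96400267, -0.26508425,  0.02071699, -0.45461695],
       [-0.14606788, -0.5930694 , -0.79179092,  0.07452735],
       [ 0.22217791,  0.76026248, -0.61044078,  1.19827533],
       [ 0.        ,  0.        ,  0.        ,  1.        ]])} 0.9958854166666666
wrist {'vfov': 62.66997143275718, 'cx': 315.72020888724165, 'cy': 238.05321666965963, 'T_tool_cam': array([[ 6.59352757e-04, -9.59054695e-01, -2.83220156e-01,
         7.71410884e-02],
       [ 9.99999416e-01,  3.89845717e-04,  1.00794029e-03,
         2.28547953e-04],
       [-8.56257705e-04, -2.83220655e-01,  9.59054392e-01,
        -1.59562890e-01],
       [ 0.00000000e+00,  0.00000000e+00,  0.00000000e+00,
         1.00000000e+00]])} 0.9962434895833333
0.15 [ 6.74640093e-01 -4.94693034e-05  2.25834948e-01] [[-1.01009392e-04 -9.99999191e-01 -1.26775300e-03]
 [-9.99999982e-01  1.01209700e-04 -1.57939400e-04]
 [ 1.58067581e-04  1.26773702e-03 -9.99999184e-01]]
```

View pics/a_scene.png

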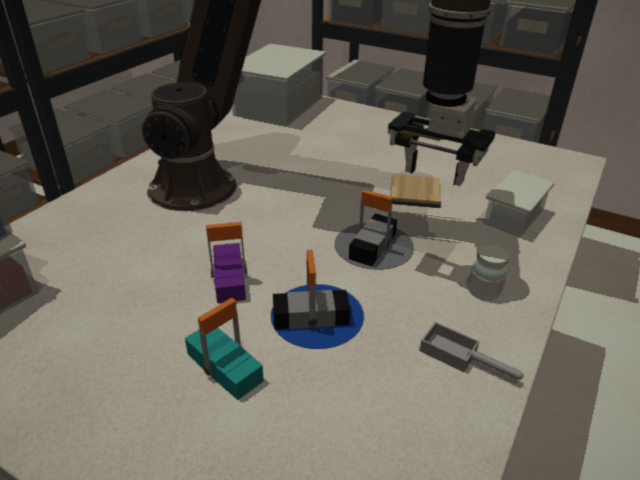

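View pics/a_side.png

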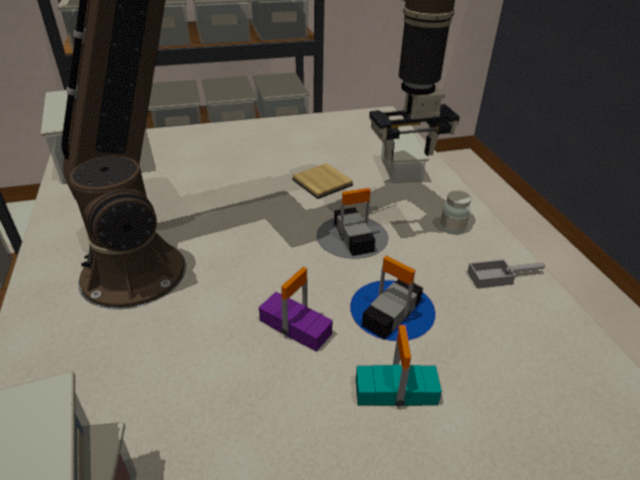

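View pics/a_wrist.png

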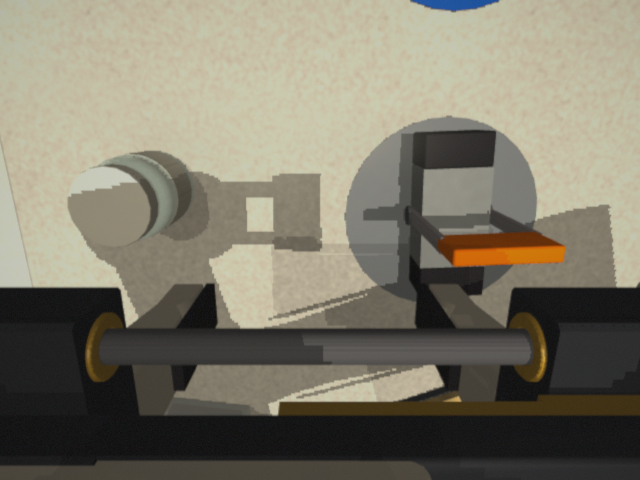

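The blue-mat case is at scene (312,310) and side (392,305). The grey-mat case is at scene (373,240), and the riser at scene (416,190) and side (322,180). The purple and turquoise look-alikes lie to the left in scene. Next I'll turn these pixels into positions.

```bash
cat > h.py <<'E'
import numpy as np,cv2
from rig import robot
def cloud(n,d,Twc=None):
    c=robot.camera_info(n); f=240/np.tan(np.radians(c['vfov']/2))
    v,u=np.mgrid[:480,:640]
    P=np.stack([(u-c['cx'])/f*d,(v-c['cy'])/f*d,d],-1)
    if Twc is None: Twc=np.linalg.inv(c['view'])
    return P@Twc[:3,:3].T+Twc[:3,3]
E
python3 - <<'E'
from h import *
for n in ["scene","side"]:
    z=np.load(f"a_{n}.npz");p,d=z['p'],z['d'];W=cloud(n,d);W[d==0]=9
    hsv=cv2.cvtColor(p,cv2.COLOR_RGB2HSV);H,S,V=[hsv[...,i].astype(int) for i in range(3)]
    def rep(t,m):
        q=W[m]; r=cv2.minAreaRect(q[:,:2].astype(np.float32))
        print(n,t,len(q),'mean',q.mean(0).round(4),'z',np.percentile(q[:,2],[2,50,98]).round(3),'rect',np.round(r[0],4),np.round(r[1],4),round(r[2],1))
    blue=(H>105)&(H<125)&(S>150)&(V>60)
    rep('blue',blue)
    b=W[blue&(abs(W[...,2])<.006)][:,:2]; h=cv2.minEnclosingCircle((b*1000).astype(np.float32)); print('mat',h)
    mc=np.array(h[0])/1000
    org=(H>5)&(H<18)&(S>200)&(V>120)&(W[...,2]>.06)
    k,l=cv2.connectedComponents(org.astype(np.uint8))
    for i in range(1,k):
        if (l==i).sum()>60: rep('orange',l==i)
    near=np.hypot(W[...,0]-mc[0],W[...,1]-mc[1])<.1
    top=near&(abs(W[...,2]-.044)<.004); rep('top',top)
    rep('box',near&(W[...,2]>.006)&(W[...,2]<.05))
    x=(H>12)&(H<28)&(S>70)&(abs(W[...,2]-.02)<.004)
    k,l=cv2.connectedComponents(x.astype(np.uint8))
    for i in range(1,k):
        if (l==i).sum()>200: rep('riser',l==i)
E
```

```text
scene blue 1744 mean [ 0.6134 -0.2617  0.0267] z [-0.002  0.001  0.004] rect [4.7128 4.3648] [12.6265  0.1875] 48.1
mat ((556.4618530273438, -263.2189636230469), 95.08433532714844)
scene orange 62 mean [ 0.4856 -0.4745  0.144 ] z [0.142 0.144 0.146] rect [ 0.4852 -0.4728] [0.0675 0.0062] 76.6
scene top 1512 mean [ 0.5511 -0.2801  0.0433] z [0.04  0.043 0.046] rect [ 0.5513 -0.2786] [0.1498 0.0724] 35.8
scene box 2498 mean [ 0.5573 -0.2886  0.0356] z [0.008 0.042 0.046] rect [ 0.5527 -0.2804] [0.1499 0.0779] 35.3
scene riser 1129 mean [0.5488 0.2858 0.0191] z [0.016 0.019 0.022] rect [0.5471 0.2886] [0.1283 0.1426] 20.6
side blue 1633 mean [ 0.6013 -0.2209  0.0519] z [-0.001  0.002  0.006] rect [4.7796 4.3024] [12.6287  0.1837] 47.2
mat ((553.300537109375, -264.7129821777344), 94.17119598388672)
side orange 63 mean [0.5481 0.002  0.1447] z [0.141 0.145 0.148] rect [0.5495 0.002 ] [0.0688 0.0097] 3.2
side orange 127 mean [ 0.6129 -0.2077  0.2139] z [0.14  0.144 0.148] rect [4.7569 4.3672] [12.5644  0.068 ] 47.8
side orange 126 mean [ 0.3328 -0.2703  0.1448] z [0.142 0.145 0.147] rect [ 0.334 -0.269] [0.0676 0.0119] 42.5
side orange 207 mean [ 0.5195 -0.4277  0.1875] z [0.14  0.145 0.147] rect [4.7219 4.2582] [12.7729  0.0376] 48.1
side top 1298 mean [ 0.5405 -0.2844  0.0444] z [0.041 0.045 0.047] rect [ 0.5485 -0.2781] [0.1534 0.071 ] 36.5
side box 1946 mean [ 0.5367 -0.2931  0.0377] z [0.008 0.044 0.047] rect [ 0.5486 -0.2579] [0.1821 0.1128] 28.8
side riser 955 mean [0.5427 0.2841 0.0207] z [0.017 0.021 0.024] rect [0.5435 0.2879] [0.1333 0.1368] 21.5
```

```bash
python3 - <<'E'
from h import *
for n in ["scene","side"]:
    z=np.load(f"a_{n}.npz");p,d=z['p'],z['d'];W=cloud(n,d);W[d==0]=9
    hsv=cv2.cvtColor(p,cv2.COLOR_RGB2HSV);H,S,V=[hsv[...,i].astype(int) for i in range(3)]
    for c in [(.553,-.277),(.55,0.01)]:
        m=(H<20)&(S>150)&(np.hypot(W[...,0]-c[0],W[...,1]-c[1])<.12)&(W[...,2]>.1)&(W[...,2]<.16)
        q=W[m]; r=cv2.minAreaRect(q[:,:2].astype(np.float32)); 
        print(n,m.sum(),q.mean(0).round(4),np.percentile(q[:,2],[2,98]),r)
        t=q[q[:,2]>.140]; print('  top',len(t),cv2.minAreaRect(t[:,:2].astype(np.float32)))
    # riser incl. rim
    m=(np.hypot(W[...,0]-.545,W[...,1]-.288)<.11)&(W[...,2]>.014)&(W[...,2]<.027)
    print('riser',cv2.minAreaRect(W[m][:,:2].astype(np.float32)))
from scipy.spatial.transform import Rotation as R
# reach tests
for z in (.36,.42):
    for yaw in (36,36-180): 
        Y=np.radians(yaw); y=np.array([np.cos(Y),np.sin(Y),0]); zz=np.array([0,0,-1.]); M=np.stack([np.cross(y,zz),y,zz],1)
        print(z,yaw,robot.ik([.553,-.277,z],M), robot.ik([.553,-.277,.108],M))
# place: box centre C, dir u (heavy side horizontal), tool z axis = -(sin40 u + cos40 k)
C=np.array([.545,.288,.095])
for a in range(0,360,30):
  A=np.radians(a);u=np.array([np.cos(A),np.sin(A),0]);h=np.sin(np.radians(40))*u+np.cos(np.radians(40))*np.array([0,0,1.])
  zz=-h
  for s in (1,-1):
    y=s*(np.cos(np.radians(40))*u-np.sin(np.radians(40))*np.array([0,0,1.])); M=np.stack([np.cross(y,zz),y,zz],1)
    q=robot.ik(C+h*(.107-.019),M); q2=robot.ik(C+h*(.107-.019)+[0,0,.1],M)
    print(a,s,None if q is None else np.round(q), q2 is not None)
E
```

```text
scene 222 [ 0.5555 -0.2882  0.1368] [0.11310932 0.14623205] ((0.550973653793335, -0.2802380323410034), (0.010144580155611038, 0.07118844240903854), 35.515892028808594)
  top 130 ((0.5505383014678955, -0.2796190679073334), (0.010141960345208645, 0.06967698037624359), 35.50199890136719)
scene 448 [0.5546 0.0019 0.1295] [0.11008035 0.14550541] ((0.5537700057029724, 0.0037450985983014107), (0.07282540202140808, 0.017555752769112587), 1.3688966035842896)
  top 101 ((0.5537369251251221, 0.004381666891276836), (0.07278972119092941, 0.01628139615058899), 1.3688966035842896)
riser ((0.5472046732902527, 0.290585994720459), (0.12991301715373993, 0.14629407227039337), 20.646381378173828)
side 489 [ 0.5462 -0.2823  0.1315] [0.11131321 0.14671703] ((0.5468077659606934, -0.28059476613998413), (0.012056361883878708, 0.0712616890668869), 35.00727081298828)
  top 155 ((0.5466617941856384, -0.28040841221809387), (0.012039324268698692, 0.07078851759433746), 34.8858757019043)
side 362 [0.5495 0.0017 0.1304] [0.11134234 0.14725402] ((0.5499657988548279, 0.002408037893474102), (0.06964807957410812, 0.01559
[... 1269 characters left out ...]
.   38.    2.   19.  -90. -156.] True
90 -1 [ 60.  38.   2.  19. -90.  24.] True
120 1 [  68.   27.  -22.   32.  -71. -147.] True
120 -1 [ 68.  27. -22.  32. -71.  33.] True
150 1 [  69.   14.  -46.   54.  -52. -142.] True
150 -1 [ 69.  14. -46.  54. -52.  38.] True
180 1 None True
180 -1 None True
210 1 None False
210 -1 None False
240 1 [ 25.   4. -27. -43. -33.  67.] True
240 -1 [  25.    4.  -27.  -43.  -33. -113.] True
270 1 [ 13.  16.  -9. -45. -62.  98.] True
270 -1 [ 13.  16.  -9. -45. -62. -82.] True
300 1 [ 15.  29.   8. -39. -84. 115.] True
300 -1 [ 15.  29.   8. -39. -84. -65.] True
330 1 [  21.   39.   24.  -31. -101.  130.] True
330 -1 [  21.   39.   24.  -31. -101.  -50.] True
```

```bash
cat >> h.py <<'E'
k=np.array([0,0,1.])
def M_(a,s,tilt):  # u at yaw a, handle leaned tilt toward u
    A=np.radians(a);t=np.radians(tilt);u=np.array([np.cos(A),np.sin(A),0])
    h=np.sin(t)*u+np.cos(t)*k; y=s*(np.cos(t)*u-np.sin(t)*k)
    return np.stack([np.cross(y,-h),y,-h],1),h,u
E
python3 - <<'E'
from h import *
M,_,_=M_(35.4,-1,0)
g=np.array([.549,-.280,0])
robot.goto(g+[0,0,.22],M); print(robot.read_t())
Tt=np.eye(4);Tt[:3,:3]=robot.read_tcp_rot();Tt[:3,3]=robot.read_position()
p,d=robot.grab_frame("wrist");cv2.imwrite("pics/b_wrist.png",p[:,:,::-1])
W=cloud("wrist",d,Tt@robot.camera_info("wrist")["T_tool_cam"])
hsv=cv2.cvtColor(p,cv2.COLOR_RGB2HSV);H,S=hsv[...,0],hsv[...,1]
m=(H<20)&(S>150)&(W[...,2]>.137)&(W[...,2]<.15)&(np.hypot(W[...,0]-g[0],W[...,1]-g[1])<.08)
print(m.sum(),W[m].mean(0) if m.any() else 0,cv2.minAreaRect(W[m][:,:2].astype(np.float32)) if m.any() else 0)
E
```

```text
1.325
1987 [ 0.54890959 -0.28105992  0.14628756] ((0.5472847819328308, -0.27892130613327026), (0.011691579595208168, 0.07108533382415771), 35.89265441894531)
```

View pics/b_wrist.png

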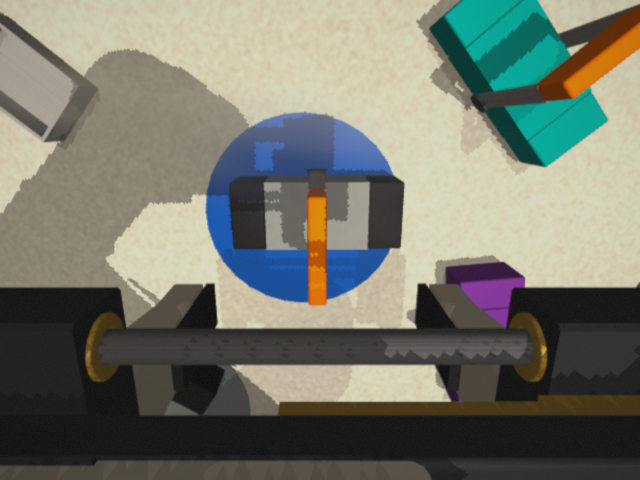

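The wrist view shows the grip bar at (317,245), centred between the fingers and agreeing with the other views. I'll grasp it and lift.

```bash
python3 - <<'E'
from h import *
g=np.array([.5477,-.2794,0])
M,_,_=M_(35.6,-1,0)
robot.servo_line(g+[0,0,.111],M,speed=.15)
print(robot.read_force())
robot.move_gripper(0.0); print('w',robot.read_grip_width()*88,robot.read_force(),robot.read_t())
robot.servo_line(g+[0,0,.25],M,speed=.1); robot.dwell(.3)
print(robot.read_force(),robot.read_ft_torque(),robot.read_grip_width()*88)
for n in ["scene","side"]:
    p,d=robot.grab_frame(n); cv2.imwrite(f"pics/c_{n}.png",p[:,:,::-1]); np.savez(f"c_{n}.npz",p=p,d=d)
print(robot.read_t())
E
```

```text
[ 0.19070351 -0.08820572  0.56575785]
w 11.946154778327541 [ 0.0526427   0.61943698 -0.71287461] 3.425
[-0.88753261  0.5896263  -3.8155552 ] [ 0.01258394 -0.0033786  -0.04201255] 11.75215894607417
5.3667
```

View pics/c_scene.png

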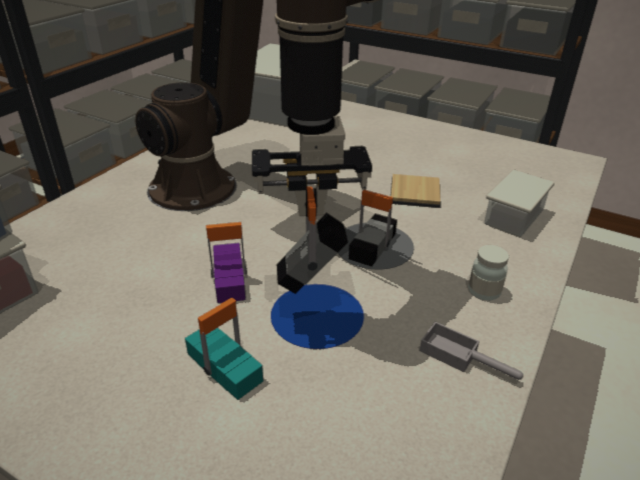

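View pics/c_side.png

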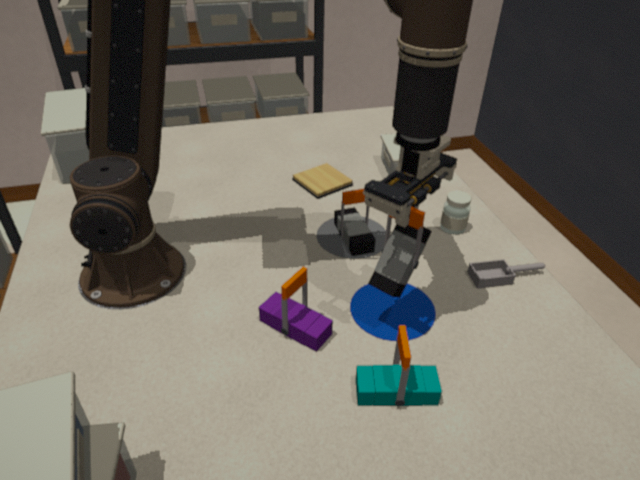

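The scene view shows the low end at (295,270) on the left, and the side view shows it at (388,280). So the heavy end is the -x,-y one, in yaw direction -144.4°. Next I'll lift higher, carry the case over, lean the handle 40° towards the heavy side and check with the cameras.

```bash
python3 - <<'E'
from h import *
z=np.load("c_scene.npz");W=cloud("scene",z['d'])
g=np.array([.5477,-.2794]);a=np.radians(35.6)
q=W[(np.hypot(W[...,0]-g[0],W[...,1]-g[1])<.1)&(W[...,2]>.07)&(W[...,2]<.22)]
s=(q[:,:2]-g)@[np.cos(a),np.sin(a)]; print('slope deg',np.degrees(np.arctan(np.polyfit(s,q[:,2],1)[0])),q[:,2].min())
g=np.append(g,0)
M,_,_=M_(-144.4,1,0)
robot.servo_line(g+[0,0,.42],M,speed=.15)
C=np.array([.5453,.289,0])
a=20.6
M,_,_=M_(a,1,0)
robot.servo_line([.5453,.289,.42],M,speed=.2); print(robot.read_t(),robot.read_qpos())
M,h,u=M_(a,1,40)
robot.servo_line(C+[0,0,.25]+h*.088,M,speed=.1); robot.dwell(.3)
print(robot.read_t(),robot.read_qpos(),robot.read_grip_width()*88)
for n in ["scene","side"]:
    p,d=robot.grab_frame(n); cv2.imwrite(f"pics/d_{n}.png",p[:,:,::-1]); np.savez(f"d_{n}.npz",p=p,d=d)
E
```

```text
slope deg 39.30497783559494 0.0916705334913489
9.6833 [ 4.60024213e+01  1.17821401e+01  1.30787189e+01  2.87683678e-03
 -9.12867426e+01  1.54557187e+02]
11.3083 [  37.26265586   45.52188031   49.9761474   -14.39292968 -132.22236966
  157.3088071 ] 11.849768622935416
```

View pics/d_scene.png

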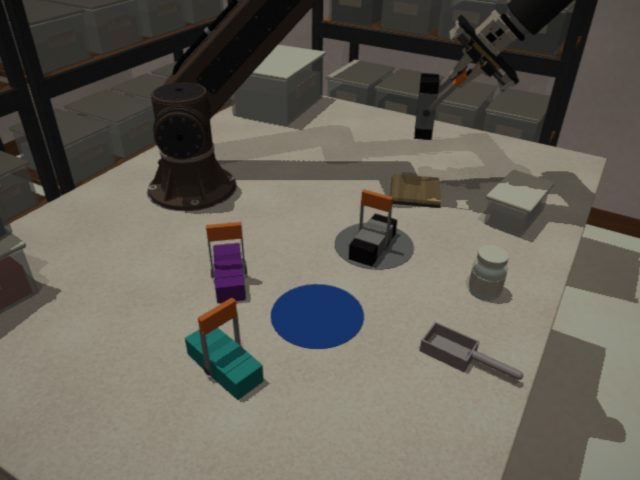

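View pics/d_side.png

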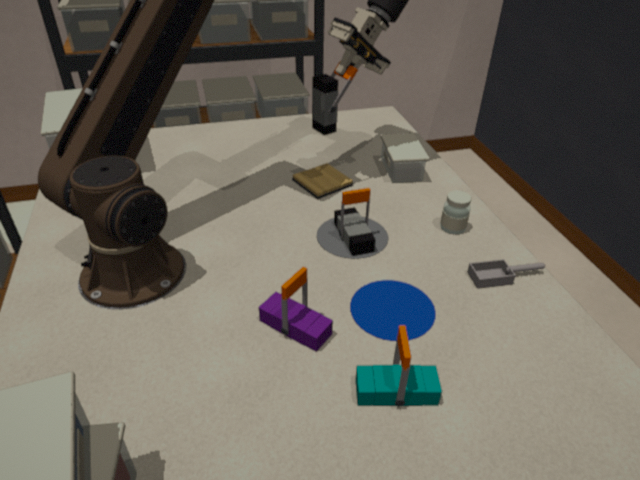

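Scene (427,107) and side (324,104) show the case hanging upright over the riser with the handle leaned outward. I'll measure its centre and tilt before lowering it.

```bash
cat >> h.py <<'E'
def boxm(n,z,C,zc):
    W=cloud(n,z['d']); hsv=cv2.cvtColor(z['p'],cv2.COLOR_RGB2HSV)
    m=(np.hypot(W[...,0]-C[0],W[...,1]-C[1])<.045)&(abs(W[...,2]-zc)<.085)&(hsv[...,1]<110)&(W[...,2]>.026)
    k_,l,st,_=cv2.connectedComponentsWithStats(cv2.erode(m.astype(np.uint8),np.ones((2,2),np.uint8)))
    q=W[l==1+np.argmax(st[1:,4])]
    zs=np.percentile(q[:,2],[1,99])
    c=[]
    for lo in np.arange(zs[0]+.01,zs[1]-.02,.02):
        t=q[(q[:,2]>lo)&(q[:,2]<lo+.02)]; c.append([lo+.01,*t[:,:2].mean(0)])
    c=np.array(c); sx=[np.degrees(np.arctan(np.polyfit(c[:,0],c[:,i],1)[0])) for i in (1,2)]
    r=cv2.minAreaRect(q[:,:2].astype(np.float32))
    print(n,len(q),'z',zs.round(4),'tilt x,y deg',np.round(sx,1),'rect',np.round(r[0],4),np.round(r[1],3),round(r[2],1))
E
python3 - <<'E'
from h import *
for n in ["scene","side"]: boxm(n,np.load(f"d_{n}.npz"),(.5453,.289),.25)
print(robot.read_position(),robot.read_force())
E
```

```text
scene 1124 z [0.1771 0.3253] tilt x,y deg [-0.1  0.5] rect [0.5518 0.2867] [0.047 0.081] 15.4
side 867 z [0.1939 0.299 ] tilt x,y deg [ 2.7 -2. ] rect [0.5409 0.2698] [0.043 0.077] 60.3
[0.59805524 0.30891093 0.31808242] [-0.21419179 -0.37375525 -4.86114615]
```

```bash
python3 - <<'E'
from h import *
C=np.array([.5453,.289,0]);M,h,u=M_(20.6,1,40)
robot.servo_line(C+[0,0,.101]+h*.088,M,speed=.08); robot.dwell(.2)
f0=robot.read_force()[2]; print(robot.read_t(),f0)
z=.101
while z>.089:
    z-=.0015; robot.servo_line(C+[0,0,z]+h*.088,M,speed=.02); robot.dwell(.1)
    f=robot.read_force(); print(round(z,4),f.round(2))
    if f[2]-f0>2.5: break
for n in ["scene","side"]:
    p,d=robot.grab_frame(n); cv2.imwrite(f"pics/e_{n}.png",p[:,:,::-1]); np.savez(f"e_{n}.npz",p=p,d=d)
    boxm(n,np.load(f"e_{n}.npz"),C,.095)
print(robot.read_t())
a=cv2.imread("pics/e_scene.png")[80:260,330:570];b=cv2.imread("pics/e_side.png")[60:240,230:470]
cv2.imwrite("pics/e_zoom.png",np.hstack([cv2.resize(x,(400,300)) for x in (a,b)]))
E
```

```text
13.625 -2.96877364331643
0.0995 [ 0.52  0.3  -3.88]
0.098 [ 0.21  0.37 -4.16]
0.0965 [ 0.73 -0.57 -4.57]
0.095 [1.48 0.62 2.04]
scene 926 z [0.0294 0.1709] tilt x,y deg [0.4 0.8] rect [0.5512 0.2872] [0.045 0.079] 15.4
side 757 z [0.046  0.1724] tilt x,y deg [1.6 0.1] rect [0.5489 0.2812] [0.053 0.069] 21.5
15.125
```

View pics/e_zoom.png

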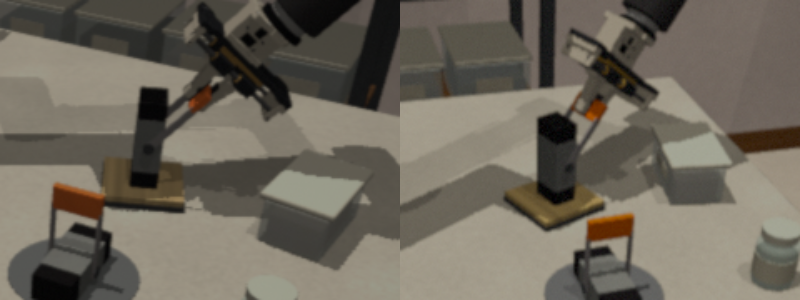

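The case stands on the riser, upright and centred (left zoom (150,140), right zoom (557,158)), and contact came at the expected height of 0.095. I'll let go a little at first.

```bash
python3 - <<'E'
from h import *
C=np.array([.5453,.289,0]);M,h,u=M_(20.6,1,40)
robot.move_gripper(.3); robot.dwell(.3); print(robot.read_force(),robot.read_grip_width())
for n in ["scene","side"]:
    p,d=robot.grab_frame(n); cv2.imwrite(f"pics/f_{n}.png",p[:,:,::-1]); np.savez(f"f_{n}.npz",p=p,d=d)
    boxm(n,np.load(f"f_{n}.npz"),C,.095)
print(robot.read_t())
a=cv2.imread("pics/f_scene.png")[80:260,330:570];b=cv2.imread("pics/f_side.png")[60:240,230:470]
cv2.imwrite("pics/f_zoom.png",np.hstack([cv2.resize(x,(400,300)) for x in (a,b)]))
E
```

```text
[ 0.13462057 -0.47009801 -1.24801689] 0.30251368957813685
scene 926 z [0.0294 0.1712] tilt x,y deg [0.2 0.2] rect [0.5523 0.2865] [0.045 0.079] 18.5
side 752 z [0.0456 0.1721] tilt x,y deg [1.4 1.4] rect [0.5476 0.2829] [0.051 0.07 ] 23.9
16.05
```

View pics/f_zoom.png

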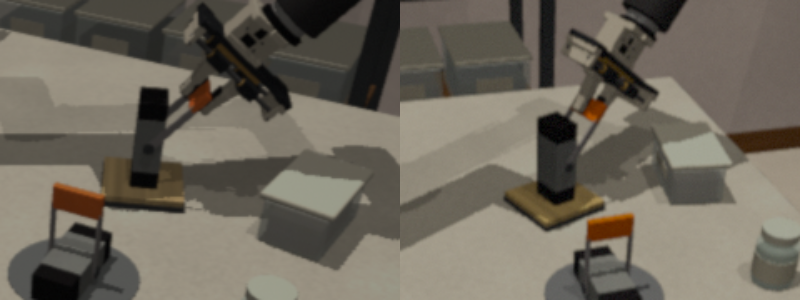

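```bash
python3 - <<'E'
from h import *
C=np.array([.5453,.289,0]);M,h,u=M_(20.6,1,40)
robot.move_gripper(.6); robot.dwell(.3); print(robot.read_force(),robot.read_grip_width())
for n in ["scene","side"]:
    p,d=robot.grab_frame(n); cv2.imwrite(f"pics/g_{n}.png",p[:,:,::-1]); np.savez(f"g_{n}.npz",p=p,d=d)
    for t in "efg":
        z=np.load(f"{t}_{n}.npz"); boxm(n,z,C,.095)
        W=cloud(n,z['d']);hs=cv2.cvtColor(z['p'],cv2.COLOR_RGB2HSV)
        m=(hs[...,0]<20)&(hs[...,1]>150)&(np.hypot(W[...,0]-.61,W[...,1]-.31)<.08)&(W[...,2]>.04)
        print(t,m.sum(),W[m].mean(0))
print(robot.read_t())
a=cv2.imread("pics/g_scene.png")[80:260,330:570];b=cv2.imread("pics/g_side.png")[60:240,230:470]
cv2.imwrite("pics/g_zoom.png",np.hstack([cv2.resize(x,(400,300)) for x in (a,b)]))
E
```

```text
[-1.4409342  -0.01984996 -1.68382858] 0.6024811444183367
scene 926 z [0.0294 0.1709] tilt x,y deg [0.4 0.8] rect [0.5512 0.2872] [0.045 0.079] 15.4
e 212 [0.63799641 0.29693143 0.20465547]
scene 926 z [0.0294 0.1712] tilt x,y deg [0.2 0.2] rect [0.5523 0.2865] [0.045 0.079] 18.5
f 263 [0.63276106 0.30062426 0.20182929]
scene 903 z [0.0285 0.1709] tilt x,y deg [0.3 0.8] rect [0.5524 0.2857] [0.045 0.079] 13.9
g 258 [0.62600655 0.30210164 0.20317889]
side 757 z [0.046  0.1724] tilt x,y deg [1.6 0.1] rect [0.5489 0.2812] [0.053 0.069] 21.5
e 164 [0.62195807 0.29482243 0.19742625]
side 752 z [0.0456 0.1721] tilt x,y deg [1.4 1.4] rect [0.5476 0.2829] [0.051 0.07 ] 23.9
f 197 [0.62103815 0.29385704 0.19792885]
side 750 z [0.0457 0.1717] tilt x,y deg [0.1 0.9] rect [0.548 0.282] [0.052 0.072] 24.3
g 216 [0.61752992 0.29700473 0.19210386]
17.1333
```

View pics/g_zoom.png

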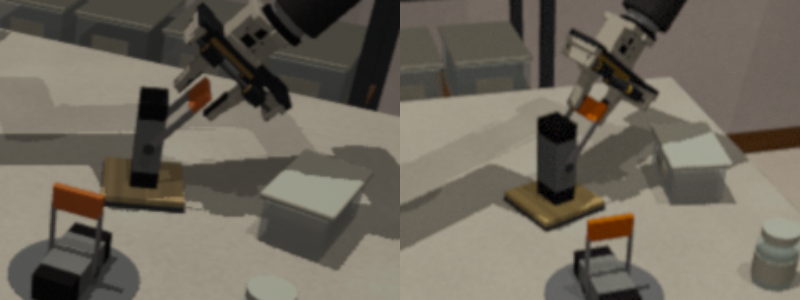

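The left zoom shows the handle standing free between the open fingers at (200,95), held by its own friction. I'll back straight out along the tool axis.

```bash
python3 - <<'E'
from h import *
C=np.array([.5453,.289,0]);M,h,u=M_(20.6,1,40)
P=robot.read_position()
for L in (.12,.09,.07):
    try: robot.servo_line(P+h*L,M,speed=.06); print('ok',L); break
    except robot.Unreachable: print('no',L)
robot.dwell(.5); print(robot.read_force(),robot.read_t())
for n in ["scene","side"]:
    p,d=robot.grab_frame(n); cv2.imwrite(f"pics/i_{n}.png",p[:,:,::-1]); np.savez(f"i_{n}.npz",p=p,d=d)
    z=np.load(f"i_{n}.npz"); boxm(n,z,C,.095)
    for t in "ai":
        z=np.load(f"{t}_{n}.npz");W=cloud(n,z['d']);hs=cv2.cvtColor(z['p'],cv2.COLOR_RGB2HSV)
        m=(hs[...,0]<20)&(hs[...,1]>150)&(np.hypot(W[...,0]-.551,W[...,1]-.003)<.08)&(W[...,2]>.1)
        print('case2 grip',t,m.sum(),W[m].mean(0).round(4))
a=cv2.imread("pics/i_scene.png")[80:260,330:570];b=cv2.imread("pics/i_side.png")[60:240,230:470]
cv2.imwrite("pics/i_zoom.png",np.hstack([cv2.resize(x,(400,300)) for x in (a,b)]))
E
```

```text
ok 0.12
[-0.08243908 -0.80547006  1.00576353] 19.7833
scene 920 z [0.0285 0.1711] tilt x,y deg [0.4 0.2] rect [0.5522 0.2858] [0.045 0.076] 14.4
case2 grip a 486 [0.5594 0.     0.1442]
case2 grip i 431 [0.555  0.002  0.1298]
side 748 z [0.0455 0.172 ] tilt x,y deg [0.4 0.8] rect [0.5486 0.2822] [0.053 0.07 ] 22.5
case2 grip a 378 [0.5524 0.0007 0.1398]
case2 grip i 337 [0.5495 0.0018 0.1315]
```

View pics/i_zoom.png

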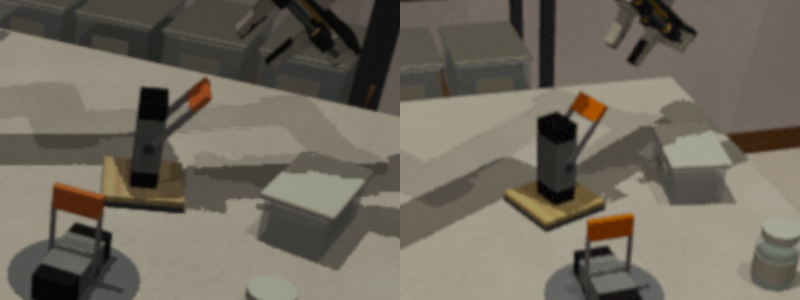

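```bash
python3 -c "
from rig import robot
robot.job_done()"
```

```text
the job is handed in; nothing more can be done
```

I lifted the case from the blue mat by its orange grip. It hung with its -x,-y end low (as it lay, yaw about -144°). I leaned the handle 40° over towards that end, stood the case heavy end down on the riser, let go and backed away. I handed in shortly after 19.8 s; the interface reports no verdict.

- **Standing case:** in the last pictures it was upright to about 1°. Its top was at about 0.171 m against 0.170 expected, and it touched the riser with its centre at the expected 0.095 m. It stood within about 10 mm of the riser's centre. The handle stayed up by its own friction, clear of the gripper.
- **Other case:** the grip of the one on the grey mat measured within about 1 mm of where it was at the start, in both cameras.
- **Disagreements:**
  - The two views differ by about 4 mm on the riser's and the case's centres, well inside the 30 mm limit.
  - A depth fit put the hanging box's slope at 39°, where the stop would give 50°. I put that down to which faces the camera saw, because the box came out upright after the 40° lean.
  - A last re-measurement of the other case's starting grip position came out up to 15 mm off. That mask had no upper height limit, so I compared against the first measurement instead.

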